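Put the track-plan boards away in their rack

ROBOT

A 7-joint arm with a two-finger parallel gripper is mounted at the origin on the work surface. World frame = base frame: x ahead of the robot, y to its left, z up, the work surface at z = 0. Lengths are in m, angles in rad, forces in N, time in s.
With the tool pointing down it reaches from about 0.425 to 0.925 m from the base axis. Payload 6.8 kg.
Tool frame: the origin (TCP) lies at the very end of the fingers, on their centre line; the grasp point (between the pads) lies 19 mm behind it (arm.grip_point_offset is the distance from the TCP to the grasp point, in m); z points along the fingers, y is the line along which they close (so a half turn about z gives the same grasp; the last joint's range is limited). The gripper opens to 88 mm and grips with 3 to 60 N. Pads are 20 mm wide; open, the fingers measure 115 mm over their backs; the gripper's body (75 mm by 178 mm) begins 61 mm behind the grasp point.
Start: joints at [1.222, 0.477, 0.022, 1.555, -0.011, 1.109, -0.083], TCP at [0.161, -0.656, 0.223] pointing down, gripper open.
Joint ranges: [-2.96, 2.96], [-0.34, 2.1], [-1.41, 1.46], [0.24, 2.44], [-1.37, 4.51], [0.17, 1.92], [-2.96, 2.96]. Speed limits (rad/s): [2.39, 2.39, 3.14, 3.14, 3.14, 3.14, 3.14].

INTERFACE

Orientations are given as a unit quaternion [w, x, y, z].
In Python, from plant import arm gives the robot as it stands.
- The arm moves only by the tool send_rows, never from a script. Its argument "series" is a list of rows, each a list of 4 numbers: the shift along the world's x, y, z normalised to -1 to 1, where 1 is 1 m, then the turn about the world's z normalised to -1 to 1, where 1 is 60 degrees. In form: [[tx, ty, tz, yaw], ...]. A call has 1 to 12 rows; each row is the pose to reach, as a shift and turn from the pose commanded when the call began; what a row does not reach only later rows make up. A row lasts 1/10 s, in which the tool goes at most 50 mm and 8.59 degrees, less where a joint would pass 70% of its speed; a pose out of reach is approached as far as the arm can. A call with a number of a shift or a turn outside -1 to 1 is refused whole. A call with a gripper value outside its range is refused whole. "grip" is the opening, from 0 (shut) to 1 (fully open), set as the call begins (left out, the last holds). The fingers move at their own pace and stop on an object; the grip force is fixed at half the most. Time passes only in rows, so rows that repeat a pose let the fingers close. It gives the time, the measured TCP pose, the force, the opening and the grip force at its end, in the units of the state.
- arm.sense(): the state, without advancing time (a new reading comes with each control period).
- arm.read_camera(name): name is "side" or "top"; returns a dict with "color" (480x640x3 uint8, red, green, blue), "z_map" (480x640 float32, m along the optical axis (not along the pixel's ray), 0 where there is no reading), "vertical_fov" (degrees; the focal length in pixels is half the picture's height over the tangent of half this angle, whatever the lens; pixels are square), "cx", "cy" (the principal point, pixels), "k1" (the pictures are not rectified: a ray, as slopes to the right and down, at radius r is drawn at 1 + k1 r^2 times it, then the intrinsics apply), "origin" and "orientation" of the camera in the world. Camera axes: x right, y down, z forward; pixel columns grow to the right and rows downward; lengths in m; the calibration is good to about 2 mm. A picture is of the moment at which its call begins.
- arm.finish_job(): hands the job in; it is judged then, once.
Trained networks look in a picture, given as the dict that the camera call returned (one of the last four; its "shot" number tells which), for a name from the list of things; names that differ only in an ending like _2 or _b are one class to them, and where a whole thing is asked for, a point or a joint stands for the part that bears it (a point fixed in the world has none). Each returns a list of dicts, best first, with "p" (0 to 1); they miss things now and then, are a little off and sometimes report something else, mostly with a low value. They report only what shows in the picture. A call takes as long as a camera call. They do not tell look-alikes from the thing itself.
- arm.recognise(picture, name): "point" ([x, y, z] in m, in world coordinates, good to about 4 mm: the middle of the surface that is visible of it).
- arm.cut_out(picture, name): "pixels" (480x640 bool, what is visible of it).
The state is a dict: "clock": time; "q": joint angles; "qvel": joint speeds; "joint_torque": joint torques, N m; "tool_pos": TCP position; "tcp_rot": TCP orientation; "wrist_force": force on the tool from outside, world axes, zero at the start; "ft_torque": the same for the moment, N m; "finger_gap": opening from 0.0 (shut) to 1.0 (fully open); "finger_force": force on a finger pad.
Only numpy, scipy, OpenCV 4.12 (cv2) and the standard library are available. Lean on these libraries where they do the work, as an engineer would, in place of code of your own. Each camera call takes 0.05 s, during which the arm holds its last target. There are 200 camera calls.

TASK

Tidy away the train-track plan boards: swing the rack's wooden retaining bar open, lift each board out of the bin by its grip fin and slide it into a slot of the rack of its own, plain end first and fin outwards, under the cross strips and fully home against the back wall. When all the boards are in, swing the bar shut across the front and leave the other toys where they stand.

Things in the scene. Friction and masses are not known exactly. Their poses are not given: they have to be found in the camera images.
- board_a: Plywood track-plan board (None if absent), slab 120 (x) x 64 (y) x 8 mm, about 60 g; all alike. Upright grip fin on top, 30 (x) x 12 (y) mm, rising 32 mm above the slab, centred at x = -42 mm. Origin: centre of the slab's underside; z up; +x is the plain end, which enters a slot first. Starts flat in the bin, fin up, fin end roughly towards the robot.
- board_b: Plywood track-plan board (None if absent), slab 120 (x) x 64 (y) x 8 mm, about 60 g; all alike. Upright grip fin on top, 30 (x) x 12 (y) mm, rising 32 mm above the slab, centred at x = -42 mm. Origin: centre of the slab's underside; z up; +x is the plain end, which enters a slot first. Starts flat in the bin, fin up, fin end roughly towards the robot.
- board_c: Plywood track-plan board (None if absent), slab 120 (x) x 64 (y) x 8 mm, about 60 g; all alike. Upright grip fin on top, 30 (x) x 12 (y) mm, rising 32 mm above the slab, centred at x = -42 mm. Origin: centre of the slab's underside; z up; +x is the plain end, which enters a slot first. Starts flat in the bin, fin up, fin end roughly towards the robot.
- rack: Fixed rack, 3 like slots centred at y = -75, 0, 75 mm. Origin: on the table under the middle slot; x runs into the slots, away from the robot; z up. Base 12 thick, x -95 to 55, y -130 to 170. Slots 67 wide; walls 8 thick from x = -55 (rounded noses) to the back wall's inner face at x = 47. A board fully home has its origin at x = -13, z = 12.
- rack_strip (a point): Middle of the upper face of the rack's front cross strip, at x = -5, y = 0, z = 34 mm in the rack's frame. Two strips across all slots, 20 mm wide (x), 10 mm thick (z 24 to 34), at x -15 to 5 and 30 to 50, roof the slots; under them a slot is 12 mm high (z 12 to 24). Elsewhere the slots are open on top. The fin of a home board stays in front of the strips.
- bar (a joint): Angle of the rack's retaining bar about its vertical hinge, rad: 0 = shut, along the rack's y across the slot fronts; grows as its free end swings towards the robot (clockwise from above); 1.57 = straight out along the rack's -x; stop at 1.9. Starts between 0 and 0.4; stays where left (light friction, under 1 N at the post).
- bar_post (a point): Grip point on the bar's round upright post (14 mm diameter, z 30 to 64 mm above the table), 50 mm above the table, 102.5 mm from the hinge axis; swing the bar by it. Bar: batten 230 long, 10 thick, z 14 to 30 mm. Shut, the post is at x = -84, y = 37.5 mm in the rack's frame, and the bar clears the rear ends of home boards by 6 mm.
- bar_hinge (a point): Point on the bar's vertical hinge axis, at x = -84, y = 140 mm in the rack's frame, 50 mm above the table.
- bin: fixed open wooden bin, 172 (x) x 300 (y) x 32 mm high outside, walls and floor 6 mm thick, with the boards lying side by side in it, a few millimetres or more apart. Origin: centre of its underside, on the table.
- dining_car: red wooden dining car, 34 x 85 x 50 mm, beyond the bin. Origin: centre, at table height. A bystander: leave it where it stands.
- curved_track: dark walnut curved track piece, about 125 mm long, 40 mm wide, 12 mm thick, flat on the table beside the bin. Origin: at table height near its middle. A bystander: leave it where it stands.
There are look-alikes about, which are no part of the job. What is shaped like the board_c but blue or yellow is not meant. What is shaped like the board_a but orange is not meant.

How it is judged:
On the way, in this order (a step that is already met when the one before it is completed fails the run):
1. the retaining bar is swung open (past 1.2 rad) (value of joint bar above 1.2 rad), for 0.2 s.
2. with the bar open, every board present is fully home in a slot (x of each of board_a, board_b, board_c in the frame of rack above -0.018 m and z of board_a in the frame of rack between 0.008 and 0.0155 m and y of board_a in the frame of rack between -0.082 and 0.082 m and angle between the x axis of each of board_a, board_b, board_c and the x axis of rack, either way round below 0.07 rad and angle between each of board_a, board_b, board_c's own z axis and vertical below 0.07 rad and z of board_b in the frame of rack between 0.008 and 0.0155 m and y of board_b in the frame of rack between -0.082 and 0.082 m and z of board_c in the frame of rack between 0.008 and 0.0155 m and y of board_c in the frame of rack between -0.082 and 0.082 m and value of joint bar above 0.8 rad), for 0.2 s.
At the end, for the whole second after the job is handed in: Every board present lies flat and at rest in a slot of the rack, within 5 mm of the back wall, square with the slot (0.07 rad) and on the slot's floor (within 3.5 mm); the retaining bar is shut (under 0.12 rad) (x of each of board_a, board_b, board_c in the frame of rack above -0.018 m and z of board_a in the frame of rack between 0.008 and 0.0155 m and y of board_a in the frame of rack between -0.082 and 0.082 m and angle between the x axis of each of board_a, board_b, board_c and the x axis of rack, either way round below 0.07 rad and angle between each of board_a, board_b, board_c's own z axis and vertical below 0.07 rad and z of board_b in the frame of rack between 0.008 and 0.0155 m and y of board_b in the frame of rack between -0.082 and 0.082 m and z of board_c in the frame of rack between 0.008 and 0.0155 m and y of board_c in the frame of rack between -0.082 and 0.082 m and value of joint bar below 0.12 rad and linear speed of each of board_a, board_b, board_c below 0.02 m/s); the robot touches nothing.
It fails at once if the dining car or curved track is moved more than 2 cm (distance of any of dining_car, curved_track from where it was at the start of the episode above 0.02 m).
Of board_a, board_b, board_c only 2 to 3 are there at a start; the rules pass over those that are not, and their reading is None.
At some moment in a run one of board_a, board_b, board_c may be knocked a few centimetres aside while the robot is not near it.
Once in a run the grip may slacken for a moment while it holds something.
It also fails if it takes over 210 s, if anything falls off the work surface, if the arm or the gripper's body presses on something with over 40 N, if the wrist force passes 120 N, or if a joint passes its speed limit or range.

## Working session

There is one attempt and no reset: what is moved stays moved. The work goes in short steps, Python scripts to look and compute and a tool call to move; the robot and the scene stay as the last step left them, time stands still between calls to the robot, and variables do not carry over. Pictures are saved under pics/ and viewed, at most 14 in all, crops included, and the job is handed in when it is done.

Besides the shell and the picture viewer there is one more tool, called after "Call:" by a JSON object that holds its "op" and its "data", one argument or row to a line. send_rows: Moves the arm, as the interface text tells. Its arguments: {"type":"object","properties":{"series":{"type":"array"},"grip":{"type":"number"}},"required":["series"]}

```bash
mkdir -p pics; cat > h.py <<'E'
import numpy as np, cv2
from plant import arm
from scipy.spatial.transform import Rotation as R
def rot(q): return R.from_quat([q[1],q[2],q[3],q[0]]).as_matrix()
def cloud(p):
    h,w=p['z_map'].shape; f=h/2/np.tan(np.radians(p['vertical_fov'])/2)
    K=np.array([[f,0,p['cx']],[0,f,p['cy']],[0,0,1.]])
    u,v=np.meshgrid(np.arange(w),np.arange(h))
    n=cv2.undistortPoints(np.stack([u,v],-1).reshape(-1,1,2).astype(float),K,np.array([p['k1'],0,0,0,0.])).reshape(h,w,2)
    z=p['z_map']; P=np.dstack([n[...,0]*z,n[...,1]*z,z])@rot(p['orientation']).T+np.array(p['origin'])
    P[z==0]=np.nan
    return P
def save(p,n): cv2.imwrite('pics/'+n+'.png',p['color'][...,::-1])
def yaw():
    m=rot(arm.sense()['tcp_rot']); return np.degrees(np.arctan2(m[1,1],m[0,1]))
E
python3 - <<'E'
from h import *
for c in('top','side'):
    p=arm.read_camera(c); save(p,c+'0'); print(c,p['origin'],p['k1'])
    for n in('board_a','rack','rack_strip','bar_post','bar_hinge','bin','dining_car','curved_track'):
        print(n,[(np.round(d['point'],3).tolist(),round(d['p'],2)) for d in arm.recognise(p,n)][:6])
s=arm.sense();print(s, yaw())
E
```

```text
top [ 0.27659803 -0.07806703  1.34224763] -0.03884901011133848
board_a [([0.38, -0.509, 0.004], 0.83), ([0.31, -0.348, 0.015], 0.8), ([0.542, -0.338, 0.016], 0.78), ([0.296, -0.157, 0.008], 0.75), ([0.524, -0.255, 0.014], 0.71), ([0.574, 0.241, 0.031], 0.38)]
rack [([0.647, 0.215, 0.014], 0.78)]
rack_strip [([0.654, 0.217, 0.011], 0.83)]
bar_post [([0.578, 0.24, 0.033], 0.74), ([0.649, 0.219, 0.014], 0.43)]
bar_hinge [([0.575, 0.237, 0.029], 0.85)]
bin [([0.527, -0.212, 0.002], 0.97)]
dining_car [([0.745, -0.203, 0.051], 0.81), ([0.576, 0.236, 0.031], 0.54)]
curved_track [([0.586, -0.51, 0.012], 0.58)]
side [0.34739553 0.67743006 0.83061571] -0.0512061944307223
board_a [([0.381, -0.505, 0.01], 0.86), ([0.538, -0.338, 0.01], 0.81), ([0.315, -0.333, 0.006], 0.7), ([0.527, -0.255, 0.013], 0.66), ([0.297, -0.15, 0.007], 0.62)]
rack [([0.644, 0.242, 0.012], 0.66)]
rack_strip [([0.646, 0.249, 0.009], 0.73)]
bar_post [([0.575, 0.252, 0.032], 0.96)]
bar_hinge [([0.575, 0.256, 0.033], 0.97)]
bin [([0.526, -0.202, 0.005], 0.76), ([0.575, 0.25, 0.031], 0.21), ([0.586, -0.501, 0.015], 0.17)]
dining_car [([0.741, -0.191, 0.048], 0.83)]
curved_track [([0.585, -0.5, 0.011], 0.54)]
{'clock': 0.9, 'q': array([ 1.22191039,  0.47697836,  0.02239787,  1.55538986, -0.01151713,
        1.10929838, -0.08310418]), 'qvel': array([ 9.24491922e-04, -5.84221907e-04,  1.25689556e-03, -3.20401735e-05,
        1.94432842e-04,  6.11921777e-04,  8.08116872e-04]), 'joint_torque': array([-5.49294711e-06, -5.82712376e+01,  1.53326433e+00, -2.72938210e+01,
       -5.43492800e-02,  9.85699065e-03,  5.91696471e-05]), 'tool_pos': array([ 0.16098379, -0.65554639,  0.22268268]), 'tcp_rot': array([2.36871651e-05, 9.92763373e-01, 1.20086987e-01, 2.04101704e-05]), 'wrist_force': array([ 0.40955499, -0.56100502, -0.9913434 ]), 'ft_torque': array([-0.0008316 , -0.0191335 ,  0.00371279]), 'finger_force': 0.0, 'finger_gap': 1.0016428224365495} -76.20575427099115
```

View pics/top0.png

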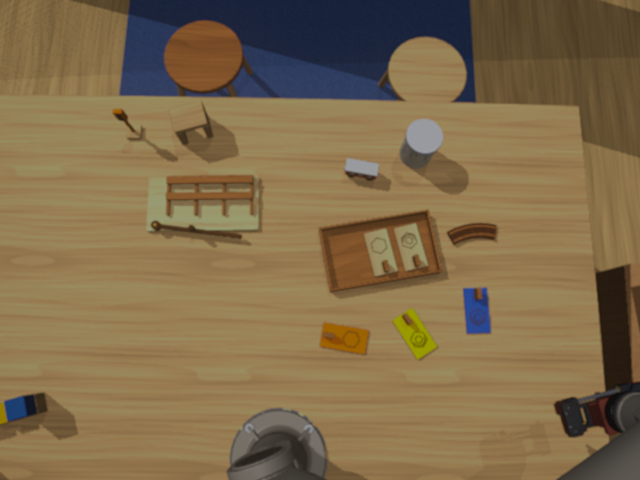

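View pics/side0.png

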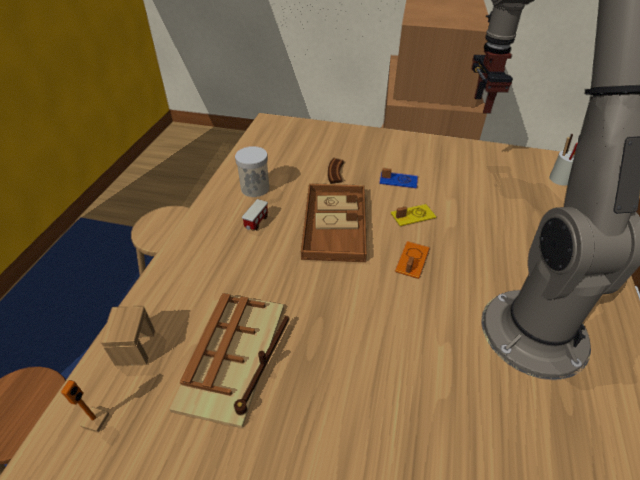

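The top picture shows two boards in the bin, at pixels (382,250) and (411,245). The rack is at (203,205), with its bar near shut, running from the hinge at (156,227) past the post at (192,230). The orange, yellow and blue look-alikes lie on the table outside the bin. The side view agrees with all of this.

```bash
cat > meas.py <<'E'
from h import *
def rect(Q):
    (c,s,a)=cv2.minAreaRect((Q[:,:2]*1000).astype(np.float32)); return np.round(c,1),np.round(s,1),round(a,2)
def meas(cams=('top','side'),what='rpb'):
    for c in cams:
        p=arm.read_camera(c); P=cloud(p); x,y,z=P[...,0],P[...,1],P[...,2]
        t=(x>.3)&(x<.8)&(np.abs(y)<.05)&(z<.03)
        print(c,'table z',round(float(np.nanmedian(z[t])),4))
        if 'r' in what:
            m=(x>.52)&(x<.8)&(y>.0)&(y<.45)
            for lo,hi in((.0075,.017),(.0295,.04)):
                k=m&(z>lo)&(z<hi); k=cv2.morphologyEx(k.astype(np.uint8),cv2.MORPH_OPEN,np.ones((2,2)))
                n,l,st,_=cv2.connectedComponentsWithStats(k)
                for i in range(1,n):
                    if st[i,4]>60: print(' rack',lo,st[i,4],rect(P[l==i]),P[l==i].mean(0).round(4),P[l==i].min(0).round(3),P[l==i].max(0).round(3))
            k=m&(z>.045)&(z<.09); n,l,st,_=cv2.connectedComponentsWithStats(k.astype(np.uint8))
            for i in range(1,n): print(' high',st[i,4],P[l==i].mean(0).round(4),P[l==i].max(0).round(4))
        if 'b' in what:
            for d in arm.cut_out(p,'board_a'):
                k=d['pixels']; Q=P[k]; 
                if abs(Q[:,0].mean()-.53)>.15: continue
                s=Q[(Q[:,2]<.022)&(Q[:,2]>.008)]; f=Q[(Q[:,2]>.03)]
                print(' board',round(d['p'],2),'slab',rect(s),s.mean(0).round(4),'fin',len(f),len(f)and (f.mean(0).round(4),rect(f)))
if __name__=='__main__': meas()
E
python3 meas.py; python3 - <<'E'
from h import *
p=arm.read_camera('top');i=p['color'][...,::-1]
cv2.imwrite('pics/cr.png',np.hstack([cv2.resize(i[160:260,135:275],None,fx=2.8,fy=2.8,interpolation=2),cv2.resize(i[200:300,310:450],None,fx=2.8,fy=2.8,interpolation=2)]))
E
```

```text
top table z 0.0005
 rack 0.0075 118 (array([689.9,  78.8]), array([83.1, 11.1]), 2.66) [nan nan nan] [nan nan nan] [nan nan nan]
 rack 0.0075 2809 (array([nan, nan]), array([0., 0.]), 0.0) [nan nan nan] [nan nan nan] [nan nan nan]
 rack 0.0075 166 (array([690.2, 274.4]), array([29.9, 69.3]), 1.69) [0.6926 0.2766 0.015 ] [0.675 0.239 0.005] [0.705 0.309 0.039]
 rack 0.0075 166 (array([690.5, 198.8]), array([29.4, 69.7]), 2.21) [nan nan nan] [nan nan nan] [nan nan nan]
 rack 0.0075 170 (array([687.2, 126. ]), array([31.2, 66.5]), 13.33) [nan nan nan] [nan nan nan] [nan nan nan]
 rack 0.0295 568 (array([712.8, 201.7]), array([ 22.9, 229.5]), 2.5) [0.7113 0.2032 0.0327] [0.7   0.087 0.009] [0.729 0.316 0.042]
 rack 0.0295 592 (array([666.1, 200.6]), array([ 18.3, 228.3]), 2.0) [nan nan nan] [nan nan nan] [nan nan nan]
 high 32 [0.5731 0.2354 0.0597] [0.5801 0.2431 0.0695]
 board 0.93 slab (array([ 312.2, -346.3]), array([117.9,  63.2]), 32.42) [ 0.3097 -0.3473  0.0104] fin 61 (array([ 0.347 , -0.3234,  0.0392]), (array([ 347.1, -324.1]), array([29.7, 12.4]), 31.7))
 board 0.89 slab (arra
[... 2141 characters left out ...]
0.0104] fin 40 (array([ 0.4164, -0.509 ,  0.0368]), (array([ 416.9, -508.4]), array([28.9, 17.4]), 10.99))
 board 0.73 slab (array([ 299.8, -160.4]), array([119.2,  60.9]), 81.36) [ 0.3015 -0.1589  0.0097] fin 55 (array([ 0.305 , -0.1177,  0.0377]), (array([ 305.1, -120.3]), array([31.5, 11.8]), 81.45))
 board 0.72 slab (array([ 529. , -267.3]), array([117.9,  86.8]), 15.01) [ 0.5294 -0.2507  0.014 ] fin 67 (array([ 0.4857, -0.2653,  0.0409]), (array([ 486.5, -267.1]), array([27.9, 15.3]), 16.27))
 board 0.72 slab (array([ 313.1, -342.5]), array([116.8,  63.2]), 31.91) [ 0.3118 -0.3399  0.0101] fin 48 (array([ 0.3479, -0.3205,  0.0368]), (array([ 348.3, -322.1]), array([31.9, 13.3]), 42.73))
```

View pics/cr.png

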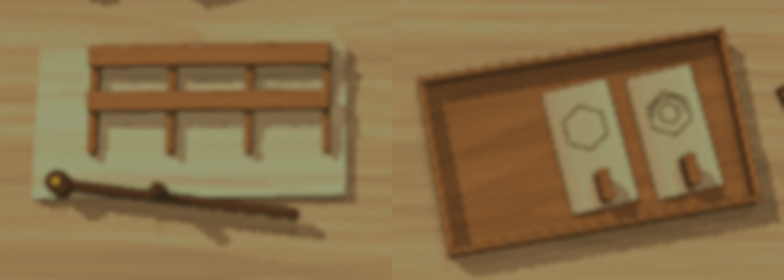

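The crops confirm the same layout. The bar is slightly open, the two boards lie in the right half of the bin with their fins towards the robot, and the rack is turned by about 2°. First I move to a waypoint, then I refine the rack fit.

Call:
{"op": "send_rows", "data": {
  "series": [
    [0.39,0.36,0,0],
    [0.39,0.36,0,0],
    [0.39,0.36,0,0],
    [0.39,0.36,0,0],
    [0.39,0.36,0,0],
    [0.39,0.36,0,0],
    [0.39,0.36,0,0],
    [0.39,0.36,0,0],
    [0.39,0.36,0,0],
    [0.39,0.36,0,0],
    [0.39,0.36,0,0],
    [0.39,0.36,0,0]
  ],
  "grip": 0.45
}}

```text
clock: 2.35
tool_pos: [0.5551, -0.2897, 0.2227]
tcp_rot: [-0.001, 0.992, 0.124, 0.001]
wrist_force: [0.1, 1.2, -0.3]
finger_gap: 0.446
finger_force: 0.0
```

```bash
cat > rack.py <<'E'
from h import *
from scipy.optimize import least_squares
# fit rack pose: strip pixels by height, rays intersected with plane z=.034
def rackfit(c):
    p=arm.read_camera(c);P=cloud(p);o=np.array(p['origin']);x,y,z=P[...,0],P[...,1],P[...,2]
    D=P-o; Q=o+D*((.034-o[2])/D[...,2])[...,None]   # noise-free along ray
    m=(z>.027)&(z<.043)&(Q[...,0]>.63)&(Q[...,0]<.74)&(Q[...,1]>.05)&(Q[...,1]<.34)
    q=Q[m][:,:2]
    def inside(v,s=.0012):
        c_,s_=np.cos(v[2]),np.sin(v[2]); d=G-v[:2]; X=d[:,0]*c_+d[:,1]*s_; Y=-d[:,0]*s_+d[:,1]*c_
        sg=lambda t:1/(1+np.exp(-np.clip(t/s,-50,50)))
        return (sg(X+.015)*sg(.005-X)+sg(X-.03)*sg(.05-X))*sg(Y+.1165)*sg(.1165-Y)
    w=(Q[...,0]>.62)&(Q[...,0]<.75)&(Q[...,1]>.04)&(Q[...,1]<.36)&np.isfinite(z)
    G=Q[w][:,:2]; L=m[w].astype(float)
    r=least_squares(lambda v:inside(v)-L,[.671,.2005,.035],x_scale=[.001,.001,.01],diff_step=1e-3)
    print(c,r.x.round(4),np.degrees(r.x[2]).round(2),'cost',round(r.cost,1),len(q)); return r.x
if __name__=='__main__':
    for c in('top','side'): rackfit(c)
    s=arm.sense();print(s['tool_pos'],yaw(),s['clock'])
E
python3 rack.py
```

```text
top [0.6732 0.202  0.0215] 1.23 cost 66.8 1387
side [0.6731 0.2063 0.0325] 1.86 cost 69.6 1850
[ 0.55106849 -0.29526301  0.22248336] -76.12735138254506 2.45
```

Call:
{"op": "send_rows", "data": {
  "series": [
    [0.023,0.534,0,0],
    [0.023,0.534,0,0],
    [0.023,0.534,0,0],
    [0.023,0.534,0,0],
    [0.023,0.534,0,0],
    [0.023,0.534,0,0],
    [0.023,0.534,0,0],
    [0.023,0.534,0,0],
    [0.023,0.534,0,0],
    [0.023,0.534,0,0],
    [0.023,0.534,0,0],
    [0.023,0.534,0,0]
  ]
}}

```text
clock: 3.65
tool_pos: [0.5731, 0.2429, 0.2227]
tcp_rot: [-0.001, 0.992, 0.123, 0.0]
wrist_force: [-0.0, 0.2, -0.3]
finger_gap: 0.45
finger_force: 0.0
```

Call:
{"op": "send_rows", "data": {
  "series": [
    [0,0,-0.04,0],
    [0,0,-0.08,0],
    [0,0,-0.12,0],
    [0,0,-0.14,0],
    [0,0,-0.155,0],
    [0,0,-0.17,0],
    [0,0,-0.18,0],
    [0,0,-0.185,0],
    [0,0,-0.185,0]
  ]
}}

```text
clock: 4.55
tool_pos: [0.5741, 0.2383, 0.0376]
tcp_rot: [0.0, 0.993, 0.12, -0.0]
wrist_force: [0.3, 0.3, -0.2]
finger_gap: 0.455
finger_force: 0.0
```

Call:
{"op": "send_rows", "data": {
  "series": [
    [0,0,0,0],
    [0,0,0,0],
    [0,0,0,0],
    [0,0,0,0],
    [0,0,0,0],
    [0,0,0,0]
  ],
  "grip": 0
}}

```text
clock: 5.15
tool_pos: [0.5743, 0.2389, 0.0381]
tcp_rot: [-0.0, 0.993, 0.12, 0.0]
wrist_force: [0.2, 0.3, 2.3]
finger_gap: 0.152
finger_force: 30.0
```

```bash
python3 - <<'E'
from h import *
s=arm.sense();print(s['tool_pos'],yaw(),s['clock'],s['finger_gap'],s['finger_force'],s['wrist_force'])
p=arm.read_camera('side');save(p,'s1');cv2.imwrite('pics/s1c.png',cv2.resize(p['color'][260:440,140:340,::-1],None,fx=3,fy=3))
E
```

```text
[0.57431543 0.23885054 0.03814181] -76.20219460352975 5.15 0.15233402378764796 30.000352263450623 [0.18729257 0.2990827  2.31528442]
```

View pics/s1c.png

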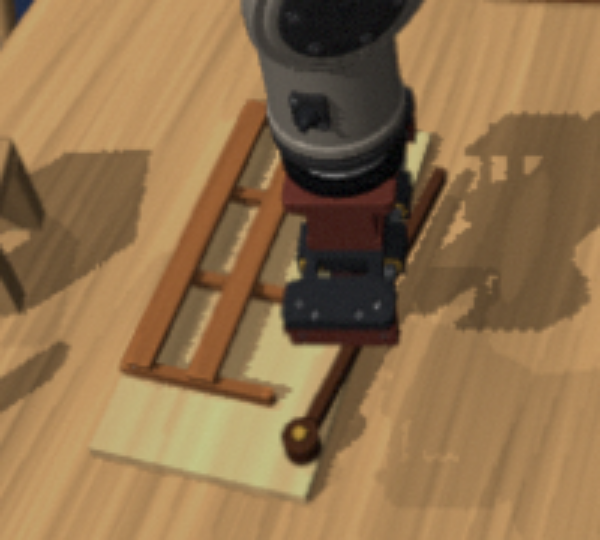

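The fingers hold the post (gap 13.4 mm), and the hinge end shows at the lower centre of the crop. I swing the bar open along its arc.

Call:
{"op": "send_rows", "data": {
  "series": [
    [-0.0147,0.0026,0,0],
    [-0.0293,0.0075,0,0],
    [-0.043,0.0146,0,0],
    [-0.0555,0.0236,0,0],
    [-0.0665,0.0344,0,0],
    [-0.0758,0.0467,0,0],
    [-0.0831,0.0602,0,0],
    [-0.0883,0.0747,0,0],
    [-0.0913,0.0898,0,0],
    [-0.092,0.105,0,0],
    [-0.0917,0.11,0,0],
    [-0.0917,0.11,0,0]
  ]
}}

```text
clock: 6.4
tool_pos: [0.4792, 0.3499, 0.0372]
tcp_rot: [-0.0, 0.993, 0.122, -0.002]
wrist_force: [-6.7, 1.3, 5.1]
finger_gap: 0.155
finger_force: 30.0
```

Call:
{"op": "send_rows", "data": {
  "series": [
    [0,0,0,0],
    [0,0,0,0],
    [0,0,0,0]
  ]
}}

```text
clock: 6.7
tool_pos: [0.4791, 0.3494, 0.0372]
tcp_rot: [-0.0, 0.993, 0.121, -0.002]
wrist_force: [-7.7, 0.9, 4.0]
finger_gap: 0.148
finger_force: 30.0
```

Call:
{"op": "send_rows", "data": {
  "series": [
    [0,0,0,0],
    [0,0,0,0],
    [0,0,0,0],
    [0,0,0,0]
  ],
  "grip": 0.45
}}

```text
clock: 7.1
tool_pos: [0.4827, 0.3481, 0.0376]
tcp_rot: [0.0, 0.993, 0.12, 0.0]
wrist_force: [-0.3, 0.9, 0.4]
finger_gap: 0.442
finger_force: 0.0
```

Call:
{"op": "send_rows", "data": {
  "series": [
    [0,0,0.04,0],
    [0,0,0.09,0],
    [0,0,0.13,0],
    [0,0,0.16,0],
    [0,0,0.16,0]
  ]
}}

```text
clock: 7.6
tool_pos: [0.4847, 0.3503, 0.2027]
tcp_rot: [-0.002, 0.993, 0.12, 0.004]
wrist_force: [1.2, 1.0, -0.1]
finger_gap: 0.447
finger_force: 0.0
```

Call:
{"op": "send_rows", "data": {
  "series": [
    [0.02,-0.6,0,0],
    [0.02,-0.6,0,0],
    [0.02,-0.6,0,0],
    [0.02,-0.6,0,0],
    [0.02,-0.6,0,0],
    [0.02,-0.6,0,0],
    [0.02,-0.6,0,0],
    [0.02,-0.6,0,0],
    [0.02,-0.6,0,0],
    [0.02,-0.6,0,0],
    [0.02,-0.6,0,0],
    [0.02,-0.6,0,0]
  ]
}}

```text
clock: 8.8
tool_pos: [0.5014, -0.2534, 0.1968]
tcp_rot: [-0.0, 0.993, 0.12, -0.0]
wrist_force: [0.9, 0.4, 0.0]
finger_gap: 0.451
finger_force: 0.0
```

```bash
python3 - <<'E'
from h import *
from rack import rackfit
s=arm.sense();print(s['tool_pos'],yaw(),s['clock'])
for c in('top','side'):
    rackfit(c)
    p=arm.read_camera(c);P=cloud(p);m=(P[...,2]>.045)&(P[...,2]<.075)&(P[...,0]>.4)&(P[...,0]<.62)&(P[...,1]>.2)&(P[...,1]<.45)
    print('post',P[m].mean(0).round(4),m.sum()); save(p,c+'2')
    for d in arm.cut_out(p,'board_a'):
        Q=P[d['pixels']]; f=Q[Q[:,2]>.03]; s=Q[(Q[:,2]<.022)&(Q[:,2]>.008)]
        print(round(d['p'],2),s.mean(0).round(4),len(f) and f.mean(0).round(4))
E
```

```text
[ 0.5014493  -0.25337325  0.19683564] -76.2172332207763 8.8
top [0.6733 0.2019 0.0229] 1.31 cost 72.8 1400
post [0.4827 0.3483 0.0594] 39
0.66 [ 0.3706 -0.5132  0.0106] [ 0.4144 -0.5123  0.0389]
0.58 [ 0.3001 -0.1557  0.0104] [ 0.3009 -0.1234  0.157 ]
0.52 [ 0.4996 -0.2471  0.0146] [ 0.4886 -0.2142  0.29  ]
0.49 [ 0.2806 -0.3918  0.0104] 0
0.23 [0.4646 0.3474 0.019 ] [0.497  0.3469 0.0354]
side [0.6731 0.2064 0.0319] 1.83 cost 66.2 1852
post [0.4836 0.3534 0.0592] 77
0.84 [ 0.5289 -0.25    0.0141] [ 0.4859 -0.2653  0.0402]
0.79 [ 0.3105 -0.3431  0.0102] [ 0.3482 -0.3216  0.0374]
0.68 [ 0.3003 -0.1601  0.0095] [ 0.3051 -0.1172  0.0385]
0.63 [ 0.5455 -0.3337  0.0144] [ 0.5009 -0.3467  0.0405]
0.56 [ 0.3773 -0.5086  0.0102] [ 0.4171 -0.5086  0.0372]
```

Call:
{"op": "send_rows", "data": {
  "series": [
    [-0.0165,-0.0137,-0.04,0.02],
    [-0.0165,-0.0137,-0.08,0.02],
    [-0.0165,-0.0137,-0.12,0.02],
    [-0.0165,-0.0137,-0.145,0.02],
    [-0.0165,-0.0137,-0.16,0.02],
    [-0.0165,-0.0137,-0.17,0.02],
    [-0.0165,-0.0137,-0.176,0.02],
    [-0.0165,-0.0137,-0.176,0.02]
  ]
}}

```text
clock: 9.9
tool_pos: [0.4859, -0.2641, 0.0215]
tcp_rot: [-0.0, 0.991, 0.131, -0.0]
wrist_force: [-0.3, 0.3, -0.5]
finger_gap: 0.45
finger_force: 0.0
```

Call:
{"op": "send_rows", "data": {
  "series": [
    [0,0,0,0],
    [0,0,0,0],
    [0,0,0,0],
    [0,0,0,0],
    [0,0,0,0],
    [0,0,0,0]
  ],
  "grip": 0
}}

```text
clock: 10.5
tool_pos: [0.4862, -0.2652, 0.0222]
tcp_rot: [0.0, 0.991, 0.13, 0.0]
wrist_force: [-0.6, -0.7, 4.8]
finger_gap: 0.134
finger_force: 30.0
```

Call:
{"op": "send_rows", "data": {
  "series": [
    [0,0,0.02,0],
    [0,0,0.04,0],
    [0,0,0.07,0],
    [0,0,0.1,0],
    [0,0,0.12,0],
    [0,0,0.12,0]
  ]
}}

```text
clock: 11.1
tool_pos: [0.4874, -0.2656, 0.1442]
tcp_rot: [0.001, 0.991, 0.13, 0.002]
wrist_force: [1.0, -0.5, -0.2]
finger_gap: 0.135
finger_force: 30.0
```

Call:
{"op": "send_rows", "data": {
  "series": [
    [0.004,0.04,0,-0.05],
    [0.006,0.08,0,-0.1],
    [0.008,0.12,0,-0.15],
    [0.01,0.16,0,-0.2],
    [0.012,0.2,0,-0.224],
    [0.013,0.25,0,-0.224],
    [0.015,0.3,0,-0.224],
    [0.016,0.35,0,-0.224],
    [0.018,0.4,0,-0.224],
    [0.019,0.44,0,-0.224],
    [0.019,0.464,0,-0.224],
    [0.019,0.464,0,-0.224]
  ]
}}

```text
clock: 12.3
tool_pos: [0.5032, 0.2036, 0.1403]
tcp_rot: [-0.001, 1.0, 0.017, -0.001]
wrist_force: [-0.3, -0.2, -0.2]
finger_gap: 0.132
finger_force: 30.0
```

```bash
cat > held.py <<'E'
from h import *
# held board: slab points near the tool, per camera, in world
s=arm.sense();t=s['tool_pos'];print('tcp',t.round(4),round(yaw(),2),'t',s['clock'],'gap',round(s['finger_gap'],3),'F',s['wrist_force'].round(1))
for c in('top','side'):
    p=arm.read_camera(c);P=cloud(p);save(p,'held_%s_%d'%(c,int(s['clock']*10)))
    for d in arm.cut_out(p,'board_a'):
        Q=P[d['pixels']];Q=Q[np.isfinite(Q[:,0])]
        Q=Q[(abs(Q[:,1]-t[1])<.06)&(Q[:,0]>t[0]+.03)&(Q[:,0]<t[0]+.11)&(abs(Q[:,2]-t[2])<.03)]
        if len(Q)<100: continue
        A=np.c_[Q[:,0]-t[0],np.ones(len(Q))]
        k=np.linalg.lstsq(np.c_[Q[:,0]-t[0],Q[:,1]-t[1],np.ones(len(Q))],Q[:,2],rcond=None)[0]
        print(c,len(Q),'top plane slope x,y (deg)',np.degrees(k[:2]).round(2),'z at tcp',k[2].round(4),'rel tcp',(k[2]-t[2]).round(4))
        pts=(Q[:,:2]*1000).astype(np.float32);print('  rect',np.round(cv2.minAreaRect(pts),1) if 0 else cv2.minAreaRect(pts),'xmax',np.percentile(Q[:,0],99).round(4))
E
python3 held.py
```

```text
tcp [0.5032 0.2036 0.1403] -88.06 t 12.3 gap 0.132 F [-0.3 -0.2 -0.2]
top 383 top plane slope x,y (deg) [-0.49  0.35] z at tcp 0.1329 rel tcp -0.0074
  rect ((567.5787963867188, 200.82237243652344), (70.99304962158203, 59.307151794433594), 3.295785665512085) xmax 0.6012
side 550 top plane slope x,y (deg) [-0.19 -1.37] z at tcp 0.1317 rel tcp -0.0085
  rect ((569.5970458984375, 201.17262268066406), (69.3123550415039, 65.99564361572266), 2.1956424713134766) xmax 0.6037
```

Call:
{"op": "send_rows", "data": {
  "series": [
    [0,0,-0.03,0],
    [0,0,-0.06,0],
    [0,0,-0.08,0],
    [0,0,-0.095,0],
    [0,0,-0.106,0],
    [0,0,-0.106,0],
    [0,0,-0.106,0],
    [0,0,-0.106,0]
  ]
}}

```text
clock: 13.3
tool_pos: [0.5055, 0.1991, 0.0365]
tcp_rot: [-0.0, 1.0, 0.013, 0.001]
wrist_force: [-0.4, -0.2, -0.5]
finger_gap: 0.134
finger_force: 30.0
```

```bash
python3 held.py; python3 - <<'E'
import cv2,glob
f=sorted(glob.glob('pics/held_top_*'),key=lambda s:int(s.split('_')[-1][:-4]))[-1]; g=f.replace('top','side')
a=cv2.resize(cv2.imread(f)[160:260,140:275],(540,400),interpolation=2)
b=cv2.resize(cv2.imread(g)[270:420,170:320],(400,400),interpolation=2)
cv2.imwrite('pics/a.png',cv2.resize(cv2.hconcat([a,b]),(800,340)))
E
```

```text
tcp [0.5055 0.1991 0.0365] -88.47 t 13.3 gap 0.134 F [-0.4 -0.2 -0.5]
top 273 top plane slope x,y (deg) [0.04 0.04] z at tcp 0.0285 rel tcp -0.008
  rect ((570.8369750976562, 195.46878051757812), (71.3978271484375, 51.91306686401367), 3.1409780979156494) xmax 0.605
side 511 top plane slope x,y (deg) [-1.57 -1.27] z at tcp 0.0292 rel tcp -0.0073
  rect ((574.42041015625, 202.53842163085938), (75.7320785522461, 65.8283920288086), 1.684822678565979) xmax 0.6117
```

View pics/a.png

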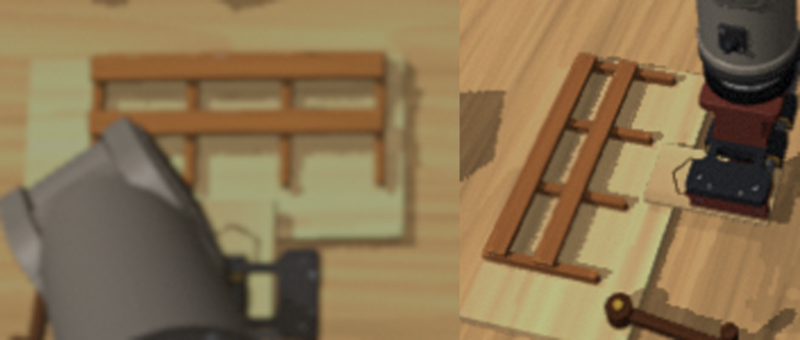

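The top crop shows the board's right edge (x≈275) against the slot walls at x≈190 and 286, so the board may be 1–2 mm too far left. I measure this directly.

```bash
cat > edge.py <<'E'
from h import *
t=arm.sense()['tool_pos']
for c in('top','side'):
    p=arm.read_camera(c);P=cloud(p);o=np.array(p['origin']);D=P-o
    C=p['color'].astype(float); sat=(C[...,0]-C[...,2])/(C.sum(-1)+1); 
    def prof(zp,x0,x1,y0,y1,f):
        Q=o+D*((zp-o[2])/D[...,2])[...,None]
        m=(Q[...,0]>x0)&(Q[...,0]<x1)&(Q[...,1]>y0)&(Q[...,1]<y1)
        return Q[m],f[m],C[m]
    for x0,x1 in((.622,.634),(.634,.650)):
        Q,f,_=prof(.024,x0,x1,.06,.33,sat); th=(np.percentile(f,10)+np.percentile(f,97))/2
        w=Q[f>th][:,1]; yy=np.sort(w); g=np.split(yy,np.where(np.diff(yy)>.02)[0]+1)
        print(c,'walls at x',(x0+x1)/2,[(round(a.mean(),4),round(np.ptp(a),4),len(a)) for a in g])
    zb=t[2]-.008
    for x0,x1 in((.575,.585),(.587,.6)):
        Q,f,col=prof(zb,x0,x1,t[1]-.06,t[1]+.06,sat)
        i=np.argsort(Q[:,1]);b=np.arange(t[1]-.045,t[1]+.045,.003);k=np.digitize(Q[i,1],b)
        print(c,'slab x',x0,[(round((b[j-1]+.0015)*1000,1),int(col[i][k==j].mean())) for j in range(1,len(b)) if (k==j).any()])
E
python3 edge.py
```

```text
top walls at x 0.628 [(np.float64(0.0775), np.float64(0.0298), 31), (np.float64(0.1611), np.float64(0.0113), 23), (np.float64(0.236), np.float64(0.0161), 23)]
top walls at x 0.642 [(np.float64(0.0782), np.float64(0.0327), 46), (np.float64(0.1613), np.float64(0.0161), 27), (np.float64(0.2392), np.float64(0.0302), 35)]
top slab x 0.575 [(np.float64(155.8), 108), (np.float64(158.8), 107), (np.float64(161.8), 107), (np.float64(164.8), 104), (np.float64(167.8), 118), (np.float64(170.8), 138), (np.float64(173.8), 146), (np.float64(176.8), 147), (np.float64(179.8), 140), (np.float64(182.8), 136), (np.float64(185.8), 129), (np.float64(188.8), 128), (np.float64(191.8), 128), (np.float64(194.8), 129), (np.float64(197.8), 133), (np.float64(200.8), 135), (np.float64(203.8), 133), (np.float64(206.8), 123), (np.float64(209.8), 117), (np.float64(212.8), 100), (np.float64(215.8), 75), (np.float64(218.8), 55), (np.float64(221.8), 51), (np.float64(224.8), 52), (np.float64(227.8), 51), (np.float64(230.8), 50), (np.float64(233.8), 51), (np.float64(236.8), 54), (np.float64(239.8), 57)]
top slab x 0.587 [
[... 2004 characters left out ...]
np.float64(161.8), 152), (np.float64(164.8), 153), (np.float64(167.8), 138), (np.float64(170.8), 129), (np.float64(173.8), 156), (np.float64(176.8), 158), (np.float64(179.8), 157), (np.float64(182.8), 155), (np.float64(185.8), 154), (np.float64(188.8), 154), (np.float64(191.8), 154), (np.float64(194.8), 153), (np.float64(197.8), 152), (np.float64(200.8), 150), (np.float64(203.8), 147), (np.float64(206.8), 151), (np.float64(209.8), 150), (np.float64(212.8), 150), (np.float64(215.8), 150), (np.float64(218.8), 149), (np.float64(221.8), 149), (np.float64(224.8), 144), (np.float64(227.8), 141), (np.float64(230.8), 138), (np.float64(233.8), 134), (np.float64(236.8), 116), (np.float64(239.8), 134)]
```

Call:
{"op": "send_rows", "data": {
  "series": [
    [0,-0.0016,-0.006,0],
    [0,-0.0016,-0.006,0],
    [0.008,-0.0014,-0.006,0],
    [0.014,-0.0012,-0.006,0],
    [0.02,-0.0011,-0.006,0],
    [0.026,-0.0009,-0.006,0],
    [0.032,-0.0007,-0.006,0],
    [0.038,-0.0006,-0.006,0],
    [0.044,-0.0004,-0.006,0],
    [0.044,-0.0004,-0.006,0]
  ]
}}

```text
clock: 14.6
tool_pos: [0.5498, 0.1987, 0.0297]
tcp_rot: [-0.0, 1.0, 0.013, 0.0]
wrist_force: [-0.0, 0.4, -0.0]
finger_gap: 0.135
finger_force: 30.0
```

```bash
python3 held.py; python3 - <<'E'
import cv2,glob
f=sorted(glob.glob('pics/held_top_*'),key=lambda s:int(s.split('_')[-1][:-4]))[-1]; g=f.replace('top','side')
a=cv2.resize(cv2.imread(f)[160:260,140:275],(540,400),interpolation=2)
b=cv2.resize(cv2.imread(g)[270:420,170:320],(400,400),interpolation=2)
cv2.imwrite('pics/b.png',cv2.resize(cv2.hconcat([a,b]),(800,340)))
E
```

```text
tcp [0.5498 0.1987 0.0297] -88.48 t 14.6 gap 0.135 F [-0.   0.4 -0. ]
top 246 top plane slope x,y (deg) [ 0.45 -0.34] z at tcp 0.0207 rel tcp -0.0091
  rect ((614.8988647460938, 188.18914794921875), (74.02548217773438, 40.935447692871094), 9.470379829406738) xmax 0.6487
side 383 top plane slope x,y (deg) [ 1.73 -0.74] z at tcp 0.0175 rel tcp -0.0122
  rect ((617.7527465820312, 201.45301818847656), (70.94253540039062, 68.00687408447266), 4.13831901550293) xmax 0.65
side 706 top plane slope x,y (deg) [5.05 0.37] z at tcp 0.0076 rel tcp -0.0221
  rect ((619.7865600585938, 198.7628173828125), (79.95051574707031, 119.80819702148438), 0.019217591732740402) xmax 0.6596
```

View pics/b.png

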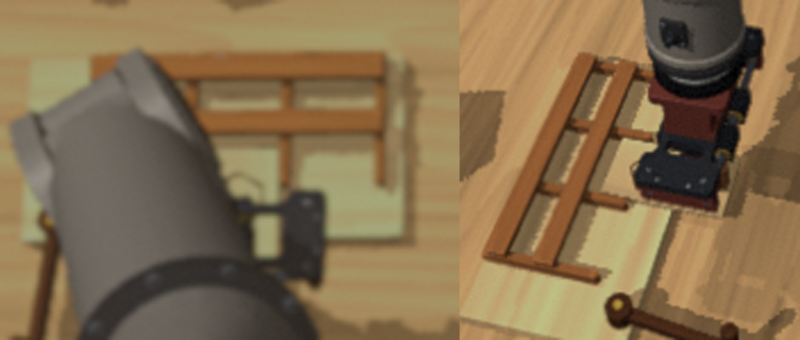

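The board's plain end is in the middle slot, between the walls, with no contact force. I push on to the back wall.

Call:
{"op": "send_rows", "data": {
  "series": [
    [0.007,0.0002,0,0],
    [0.014,0.0004,0,0],
    [0.021,0.0006,0,0],
    [0.028,0.0008,0,0],
    [0.035,0.001,0,0],
    [0.042,0.0012,0,0],
    [0.049,0.0014,0,0],
    [0.055,0.0015,0,0],
    [0.06,0.0016,0,0],
    [0.063,0.0017,0,0]
  ]
}}

```text
clock: 15.8
tool_pos: [0.6123, 0.2004, 0.0296]
tcp_rot: [-0.0, 1.0, 0.013, 0.0]
wrist_force: [0.0, 0.3, -0.1]
finger_gap: 0.134
finger_force: 30.0
```

Call:
{"op": "send_rows", "data": {
  "series": [
    [0.002,0,0,0],
    [0.004,0,0,0],
    [0.006,0,0,0],
    [0.008,0,0,0],
    [0.008,0,0,0]
  ]
}}

```text
clock: 16.3
tool_pos: [0.62, 0.2005, 0.0297]
tcp_rot: [-0.0, 1.0, 0.014, 0.0]
wrist_force: [-0.2, 0.3, -1.2]
finger_gap: 0.135
finger_force: 30.0
```

Call:
{"op": "send_rows", "data": {
  "series": [
    [0.0015,0,0,0],
    [0.003,0,0,0],
    [0.0045,0,0,0],
    [0.005,0,0,0],
    [0.005,0,0,0]
  ]
}}

```text
clock: 16.8
tool_pos: [0.621, 0.2004, 0.029]
tcp_rot: [0.001, 1.0, 0.014, -0.003]
wrist_force: [-9.8, -0.8, 5.4]
finger_gap: 0.135
finger_force: 30.0
```

Call:
{"op": "send_rows", "data": {
  "series": [
    [-0.002,0,-0.001,0],
    [-0.002,0,-0.001,0]
  ]
}}

```text
clock: 17.0
tool_pos: [0.6211, 0.2004, 0.0284]
tcp_rot: [0.0, 1.0, 0.014, -0.001]
wrist_force: [-6.6, -0.5, 3.1]
finger_gap: 0.136
finger_force: 30.0
```

Call:
{"op": "send_rows", "data": {
  "series": [
    [0,0,0,0],
    [0,0,0,0],
    [0,0,0,0]
  ],
  "grip": 0.45
}}

```text
clock: 17.3
tool_pos: [0.6236, 0.2002, 0.0289]
tcp_rot: [-0.0, 1.0, 0.013, 0.001]
wrist_force: [-1.0, -0.3, -0.3]
finger_gap: 0.366
finger_force: 0.0
```

Call:
{"op": "send_rows", "data": {
  "series": [
    [0,0,0.02,0],
    [0,0,0.05,0],
    [0,0,0.09,0],
    [0,0,0.13,0],
    [0,0,0.16,0],
    [0,0,0.16,0]
  ]
}}

```text
clock: 17.9
tool_pos: [0.626, 0.2014, 0.1943]
tcp_rot: [-0.002, 1.0, 0.013, 0.005]
wrist_force: [0.4, -0.9, 1.3]
finger_gap: 0.451
finger_force: 0.0
```

Call:
{"op": "send_rows", "data": {
  "series": [
    [-0.1,-0.4,0,0],
    [-0.1,-0.4,0,0],
    [-0.1,-0.4,0,0],
    [-0.1,-0.4,0,0],
    [-0.1,-0.4,0,0],
    [-0.1,-0.4,0,0],
    [-0.1,-0.4,0,0],
    [-0.1,-0.4,0,0],
    [-0.1,-0.4,0,0],
    [-0.1,-0.4,0,0]
  ]
}}

```text
clock: 18.9
tool_pos: [0.5216, -0.2025, 0.188]
tcp_rot: [0.0, 1.0, 0.011, -0.0]
wrist_force: [0.7, 0.5, 0.1]
finger_gap: 0.451
finger_force: 0.0
```

```bash
sed -i 's/rack.,lo,st/rack_.,lo,st/' meas.py; python3 - <<'E'
from h import *
from meas import rect
s=arm.sense();print(s['tool_pos'],yaw(),s['clock'])
ims=[]
for c in('top','side'):
    p=arm.read_camera(c);P=cloud(p)
    for d in arm.cut_out(p,'board_a'):
        Q=P[d['pixels']];Q=Q[np.isfinite(Q[:,0])]; f=Q[(Q[:,2]>.03)&(Q[:,2]<.06)]; s=Q[(Q[:,2]<.026)&(Q[:,2]>.008)]
        if Q[:,0].mean()<.44: continue
        print(c,round(d['p'],2),'slab',s.mean(0).round(4),rect(s),'fin',len(f),len(f) and (f.mean(0).round(4),rect(f)))
    ims.append(p['color'][...,::-1])
cv2.imwrite('pics/c.png',np.hstack([cv2.resize(ims[0][150:310,140:460],(400,200),interpolation=2),cv2.resize(ims[1][170:420,150:400],(400,400))[:400][100:300]]) if 0 else np.hstack([cv2.resize(ims[0][150:310,140:460],(480,240),interpolation=2),cv2.resize(ims[1][270:420,150:350],(320,240))]))
E
```

```text
Traceback (most recent call last):
  File "meas.py", line 15
    if st[i,4]>60: print(' rack_.,lo,st[i,4],rect(P[l==i]),P[l==i].mean(0).round(4),P[l==i].min(0).round(3),P[l==i].max(0).round(3))
                         ^
SyntaxError: unterminated string literal (detected at line 15)
```

```bash
cat > look.py <<'E'
from h import *
import sys
def rect(Q): c,s,a=cv2.minAreaRect((Q[:,:2]*1000).astype(np.float32)); return np.round([*c,*s,a],1).tolist()
s=arm.sense();print(s['tool_pos'].round(4),round(yaw(),2),s['clock'])
ims=[]
for c in('top','side'):
    p=arm.read_camera(c);P=cloud(p)
    for d in arm.cut_out(p,'board_a'):
        Q=P[d['pixels']];Q=Q[np.isfinite(Q[:,0])]; f=Q[(Q[:,2]>.03)&(Q[:,2]<.06)]; s=Q[(Q[:,2]<.026)&(Q[:,2]>.008)]
        if Q[:,0].mean()<.44 or len(s)<9: continue
        print(c,round(d['p'],2),'slab',s.mean(0).round(4),rect(s),'fin',len(f),len(f) and (f.mean(0).round(4),rect(f)))
    ims.append(p['color'][...,::-1])
cv2.imwrite('pics/%s.png'%sys.argv[1],np.hstack([cv2.resize(ims[0][150:310,140:460],(480,240),interpolation=2),cv2.resize(ims[1][270:420,150:350],(320,240))]))
E
python3 look.py c
```

```text
[ 0.5216 -0.2025  0.188 ] -88.76 18.9
top 0.73 slab [0.6504 0.1997 0.0204] [653.2, 201.0, 106.5, 64.3, 0.3] fin 78 (array([0.6217, 0.1972, 0.0479]), [653.9, 201.2, 101.7, 15.9, 8.6])
top 0.63 slab [ 0.5242 -0.3564  0.015 ] [536.0, -346.3, 107.1, 53.8, 14.7] fin 66 (array([ 0.4991, -0.3491,  0.0442]), [499.8, -349.6, 29.7, 13.2, 12.0])
side 0.96 slab [ 0.5436 -0.3333  0.0144] [544.6, -346.2, 118.8, 94.9, 18.0] fin 67 (array([ 0.5009, -0.3468,  0.0405]), [501.0, -347.7, 27.5, 14.6, 17.3])
side 0.59 slab [0.6491 0.208  0.0195] [654.1, 202.7, 63.1, 106.2, 89.8] fin 145 (array([0.6181, 0.2043, 0.0455]), [619.3, 202.4, 29.6, 12.6, 2.9])
```

View pics/c.png

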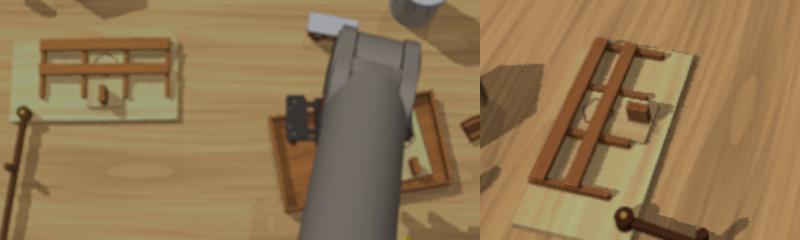

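The first board is home in the middle slot, its slab passing under the front strip. The second board is undisturbed in the bin.

Call:
{"op": "send_rows", "data": {
  "series": [
    [-0.0215,-0.05,0,0.1],
    [-0.0215,-0.1,0,0.2],
    [-0.0215,-0.146,0,0.22],
    [-0.0215,-0.146,-0.04,0.22],
    [-0.0215,-0.146,-0.08,0.22],
    [-0.0215,-0.146,-0.12,0.22],
    [-0.0215,-0.146,-0.145,0.22],
    [-0.0215,-0.146,-0.157,0.22],
    [-0.0215,-0.146,-0.167,0.22],
    [-0.0215,-0.146,-0.167,0.22],
    [-0.0215,-0.146,-0.167,0.22]
  ]
}}

```text
clock: 20.2
tool_pos: [0.5023, -0.3458, 0.0228]
tcp_rot: [0.001, 0.992, 0.129, 0.001]
wrist_force: [1.0, -0.6, 0.9]
finger_gap: 0.444
finger_force: 0.0
```

Call:
{"op": "send_rows", "data": {
  "series": [
    [0,0,0,0],
    [0,0,0,0],
    [0,0,0,0],
    [0,0,0,0],
    [0,0,0,0],
    [0,0,0,0]
  ],
  "grip": 0
}}

```text
clock: 20.8
tool_pos: [0.5016, -0.3461, 0.0222]
tcp_rot: [0.0, 0.992, 0.128, 0.0]
wrist_force: [-0.8, -0.3, 4.7]
finger_gap: 0.137
finger_force: 30.0
```

Call:
{"op": "send_rows", "data": {
  "series": [
    [0,0,0.02,0],
    [0,0,0.04,0],
    [0,0,0.07,0],
    [0,0,0.1,0],
    [0,0,0.12,0],
    [0,0,0.12,0],
    [0,0,0.12,0]
  ]
}}

```text
clock: 21.5
tool_pos: [0.5009, -0.3453, 0.141]
tcp_rot: [-0.0, 0.992, 0.128, -0.0]
wrist_force: [-0.3, -0.4, -1.0]
finger_gap: 0.134
finger_force: 29.9
```

```bash
python3 held.py
```

```text
tcp [ 0.5009 -0.3453  0.141 ] -75.24 t 21.5 gap 0.134 F [-0.3 -0.4 -1. ]
top 462 top plane slope x,y (deg) [-0.83 -0.11] z at tcp 0.1344 rel tcp -0.0066
  rect ((571.007080078125, -326.4656982421875), (53.777889251708984, 65.85468292236328), 16.324748992919922) xmax 0.6007
side 356 top plane slope x,y (deg) [ 0.28 -1.91] z at tcp 0.1318 rel tcp -0.0092
  rect ((561.310546875, -327.3388977050781), (71.6963119506836, 67.55892944335938), 14.029979705810547) xmax 0.5985
```

Call:
{"op": "send_rows", "data": {
  "series": [
    [0.001,0.04,0,-0.05],
    [0.002,0.08,0,-0.1],
    [0.003,0.12,0,-0.15],
    [0.004,0.16,0,-0.2],
    [0.005,0.2,0,-0.2205],
    [0.006,0.25,0,-0.2205],
    [0.0066,0.3,0,-0.2205],
    [0.0066,0.35,0,-0.2205],
    [0.0066,0.4,0,-0.2205],
    [0.0066,0.44,0,-0.2205],
    [0.0066,0.468,0,-0.2205],
    [0.0066,0.468,0,-0.2205]
  ]
}}

```text
clock: 22.9
tool_pos: [0.507, 0.1276, 0.141]
tcp_rot: [-0.001, 1.0, 0.017, -0.0]
wrist_force: [-0.3, 0.7, 0.7]
finger_gap: 0.134
finger_force: 29.9
```

Call:
{"op": "send_rows", "data": {
  "series": [
    [0,0,-0.03,0],
    [0,0,-0.06,0],
    [0,0,-0.08,0],
    [0,0,-0.095,0],
    [0,0,-0.106,0],
    [0,0,-0.106,0],
    [0,0,-0.106,0],
    [0,0,-0.106,0]
  ]
}}

```text
clock: 23.7
tool_pos: [0.5085, 0.1224, 0.0364]
tcp_rot: [-0.0, 1.0, 0.013, 0.001]
wrist_force: [0.5, 0.4, -0.5]
finger_gap: 0.131
finger_force: 29.9
```

```bash
python3 held.py; python3 - <<'E'
import cv2,glob
f=sorted(glob.glob('pics/held_top_*'),key=lambda s:int(s.split('_')[-1][:-4]))[-1]; g=f.replace('top','side')
a=cv2.resize(cv2.imread(f)[160:260,140:275],(540,400),interpolation=2)
b=cv2.resize(cv2.imread(g)[270:420,170:320],(400,400),interpolation=2)
cv2.imwrite('pics/d.png',cv2.resize(cv2.hconcat([a,b]),(800,340)))
E
```

```text
tcp [0.5085 0.1224 0.0364] -88.49 t 23.7 gap 0.131 F [ 0.5  0.4 -0.5]
top 176 top plane slope x,y (deg) [-0.61 -1.02] z at tcp 0.029 rel tcp -0.0075
  rect ((576.0643310546875, 99.13047790527344), (71.04244995117188, 29.461475372314453), 19.004701614379883) xmax 0.6071
side 487 top plane slope x,y (deg) [-0.57 -1.43] z at tcp 0.0285 rel tcp -0.0079
  rect ((575.0869140625, 120.38969421386719), (70.7264404296875, 76.44353485107422), 1.756494402885437) xmax 0.6086
```

View pics/d.png

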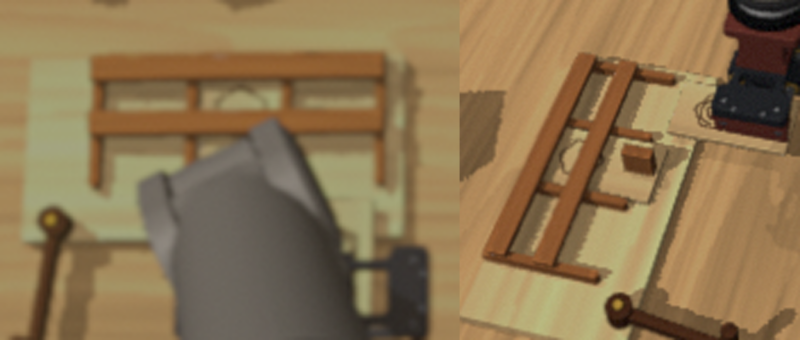

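The board's right edge (x≈373) lines up just inside the right wall's inner face (≈377), so I insert it with the same strokes.

Call:
{"op": "send_rows", "data": {
  "series": [
    [0,0,-0.006,0],
    [0,0,-0.006,0],
    [0.006,0.0002,-0.006,0],
    [0.011,0.0003,-0.006,0],
    [0.016,0.0004,-0.006,0],
    [0.022,0.0006,-0.006,0],
    [0.028,0.0008,-0.006,0],
    [0.034,0.0009,-0.006,0],
    [0.04,0.001,-0.006,0],
    [0.04,0.001,-0.006,0]
  ]
}}

```text
clock: 24.9
tool_pos: [0.549, 0.1236, 0.0297]
tcp_rot: [-0.0, 1.0, 0.013, 0.001]
wrist_force: [0.8, 1.6, -0.9]
finger_gap: 0.137
finger_force: 30.0
```

Light side force only; the board is in the slot. I continue to contact, expected near x = 0.623.

Call:
{"op": "send_rows", "data": {
  "series": [
    [0.007,0.0002,0,0],
    [0.014,0.0004,0,0],
    [0.021,0.0006,0,0],
    [0.028,0.0008,0,0],
    [0.035,0.001,0,0],
    [0.042,0.0012,0,0],
    [0.049,0.0014,0,0],
    [0.056,0.0016,0,0],
    [0.063,0.0017,0,0],
    [0.068,0.0018,0,0],
    [0.07,0.0019,0,0],
    [0.07,0.0019,0,0]
  ]
}}

```text
clock: 26.1
tool_pos: [0.6184, 0.1254, 0.0297]
tcp_rot: [-0.0, 1.0, 0.013, 0.0]
wrist_force: [1.6, 2.9, -1.6]
finger_gap: 0.133
finger_force: 30.0
```

Call:
{"op": "send_rows", "data": {
  "series": [
    [0.0015,0,0,0],
    [0.003,0,0,0],
    [0.0045,0,0,0],
    [0.006,0,0,0],
    [0.006,0,0,0]
  ]
}}

```text
clock: 26.6
tool_pos: [0.6231, 0.1254, 0.0295]
tcp_rot: [0.0, 1.0, 0.013, -0.001]
wrist_force: [-4.2, 3.3, 0.4]
finger_gap: 0.134
finger_force: 30.0
```

Call:
{"op": "send_rows", "data": {
  "series": [
    [0.002,0,0,0],
    [0.002,0,0,0],
    [0,0,-0.001,0],
    [0,0,-0.001,0]
  ]
}}

```text
clock: 27.0
tool_pos: [0.6232, 0.1254, 0.0287]
tcp_rot: [0.0, 1.0, 0.013, -0.001]
wrist_force: [-4.4, 2.6, 2.2]
finger_gap: 0.133
finger_force: 30.0
```

Call:
{"op": "send_rows", "data": {
  "series": [
    [0,0,0,0],
    [0,0,0,0],
    [0,0,0,0]
  ],
  "grip": 0.45
}}

```text
clock: 27.3
tool_pos: [0.6247, 0.1243, 0.0288]
tcp_rot: [0.0, 1.0, 0.013, 0.001]
wrist_force: [0.8, 0.6, 0.4]
finger_gap: 0.367
finger_force: 0.0
```

Call:
{"op": "send_rows", "data": {
  "series": [
    [0,0,0.02,0],
    [0,0,0.05,0],
    [0,0,0.09,0],
    [0,0,0.13,0],
    [0,0,0.16,0],
    [0,0,0.16,0]
  ]
}}

```text
clock: 27.9
tool_pos: [0.6272, 0.1255, 0.1941]
tcp_rot: [-0.001, 1.0, 0.013, 0.005]
wrist_force: [-0.1, -0.7, 0.0]
finger_gap: 0.451
finger_force: 0.0
```

Call:
{"op": "send_rows", "data": {
  "series": [
    [-0.1,-0.3,0,0],
    [-0.1,-0.3,0,0],
    [-0.1,-0.3,0,0],
    [-0.1,-0.3,0,0],
    [-0.1,-0.3,0,0],
    [-0.1,-0.3,0,0],
    [-0.1,-0.3,0,0],
    [-0.1,-0.3,0,0]
  ]
}}

```text
clock: 28.7
tool_pos: [0.5221, -0.1788, 0.188]
tcp_rot: [0.001, 1.0, 0.01, -0.001]
wrist_force: [-0.2, 0.9, 0.2]
finger_gap: 0.453
finger_force: 0.0
```

```bash
python3 look.py e; python3 - <<'E'
from h import *
for c in('top','side'):
    p=arm.read_camera(c);P=cloud(p);m=(P[...,2]>.045)&(P[...,2]<.075)&(P[...,0]>.4)&(P[...,0]<.62)&(P[...,1]>.25)&(P[...,1]<.45)
    print('post',P[m].mean(0).round(4),m.sum())
E
```

```text
[ 0.5221 -0.1788  0.188 ] -88.87 28.7
top 0.94 slab [0.6473 0.2003 0.0201] [653.2, 200.3, 106.0, 60.4, 2.6] fin 73 (array([0.6175, 0.1966, 0.0486]), [619.4, 197.2, 32.4, 11.9, 2.7])
top 0.73 slab [0.6475 0.1278 0.0201] [653.9, 129.1, 104.2, 62.7, 2.4] fin 66 (array([0.6186, 0.1272, 0.049 ]), [620.3, 127.4, 11.9, 31.7, 87.9])
side 0.92 slab [0.6517 0.1336 0.0199] [655.8, 130.4, 107.4, 67.2, 3.7] fin 133 (array([0.6196, 0.1321, 0.0448]), [620.6, 130.1, 29.8, 14.3, 0.1])
side 0.73 slab [0.6518 0.2079 0.0196] [655.0, 205.1, 106.2, 69.6, 1.3] fin 147 (array([0.6193, 0.2047, 0.0454]), [642.9, 209.5, 80.2, 17.8, 16.8])
post [0.4827 0.3483 0.0593] 39
post [0.4834 0.3535 0.0593] 78
```

View pics/e.png

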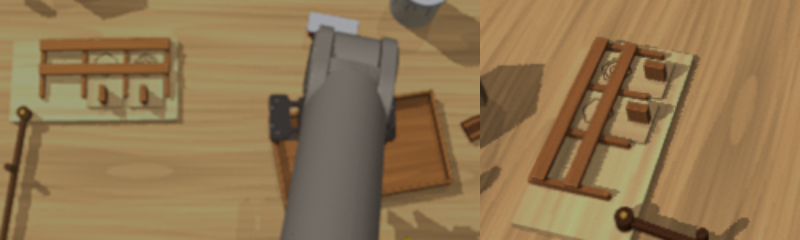

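Both boards are home: the fins are level with each other at top-crop pixels (103,95) and (144,95), and the visible part of the bin is empty. Now I go to the post to shut the bar.

Call:
{"op": "send_rows", "data": {
  "series": [
    [-0.04,0.528,0,0.21],
    [-0.04,0.528,0,0.21],
    [-0.04,0.528,0,0.21],
    [-0.04,0.528,0,0.21],
    [-0.04,0.528,0,0.21],
    [-0.04,0.528,0,0.21],
    [-0.04,0.528,0,0.21],
    [-0.04,0.528,0,0.21],
    [-0.04,0.528,0,0.21],
    [-0.04,0.528,0,0.21],
    [-0.04,0.528,0,0.21],
    [-0.04,0.528,0,0.21]
  ]
}}

```text
clock: 30.2
tool_pos: [0.4808, 0.3604, 0.1887]
tcp_rot: [-0.002, 0.992, 0.128, -0.0]
wrist_force: [0.1, -1.1, 0.3]
finger_gap: 0.448
finger_force: 0.0
```

Call:
{"op": "send_rows", "data": {
  "series": [
    [0,0,0,0],
    [0,0,-0.04,0],
    [0,0,-0.08,0],
    [0,0,-0.11,0],
    [0,0,-0.13,0],
    [0,0,-0.14,0],
    [0,0,-0.149,0],
    [0,0,-0.149,0],
    [0,0,-0.149,0]
  ]
}}

```text
clock: 31.1
tool_pos: [0.4845, 0.3534, 0.0406]
tcp_rot: [-0.0, 0.992, 0.123, 0.001]
wrist_force: [0.5, 0.4, 1.3]
finger_gap: 0.446
finger_force: 0.0
```

Call:
{"op": "send_rows", "data": {
  "series": [
    [0,0,0,0],
    [0,0,0,0],
    [0,0,0,0],
    [0,0,0,0],
    [0,0,0,0],
    [0,0,0,0]
  ],
  "grip": 0
}}

```text
clock: 31.7
tool_pos: [0.4843, 0.3534, 0.04]
tcp_rot: [-0.0, 0.992, 0.123, 0.0]
wrist_force: [0.1, -1.0, 3.3]
finger_gap: 0.153
finger_force: 30.0
```

Call:
{"op": "send_rows", "data": {
  "series": [
    [-0.0008,-0.0148,0,0],
    [0.0007,-0.0301,0,0],
    [0.0044,-0.045,0,0],
    [0.0104,-0.0592,0,0],
    [0.0183,-0.0723,0,0],
    [0.0282,-0.0841,0,0],
    [0.0397,-0.0943,0,0],
    [0.0526,-0.1027,0,0],
    [0.0666,-0.109,0,0],
    [0.0813,-0.1132,0,0],
    [0.0935,-0.115,0,0],
    [0.0935,-0.115,0,0]
  ]
}}

```text
clock: 32.9
tool_pos: [0.5786, 0.2378, 0.0404]
tcp_rot: [-0.0, 0.992, 0.122, 0.001]
wrist_force: [-1.4, 1.3, 8.5]
finger_gap: 0.148
finger_force: 30.0
```

Call:
{"op": "send_rows", "data": {
  "series": [
    [0.003,0,0,0],
    [0.006,0,0,0],
    [0.008,0,0,0],
    [0.009,0,0,0],
    [0.009,0,0,0]
  ]
}}

```text
clock: 33.4
tool_pos: [0.5858, 0.2377, 0.0404]
tcp_rot: [0.0, 0.992, 0.123, -0.0]
wrist_force: [-1.3, 0.2, 7.7]
finger_gap: 0.15
finger_force: 30.0
```

Call:
{"op": "send_rows", "data": {
  "series": [
    [0.001,0,0,0],
    [0.002,0,0,0],
    [0.003,0,0,0],
    [0.003,0,0,0]
  ]
}}

```text
clock: 33.8
tool_pos: [0.5873, 0.2378, 0.0404]
tcp_rot: [0.0, 0.992, 0.123, -0.002]
wrist_force: [-6.5, 1.4, 12.6]
finger_gap: 0.151
finger_force: 30.0
```

Call:
{"op": "send_rows", "data": {
  "series": [
    [0,0,0,0],
    [0,0,0,0],
    [0,0,0,0],
    [0,0,0,0]
  ],
  "grip": 0.45
}}

```text
clock: 34.2
tool_pos: [0.5892, 0.2374, 0.0392]
tcp_rot: [0.0, 0.992, 0.123, -0.0]
wrist_force: [-0.6, -0.3, -0.5]
finger_gap: 0.442
finger_force: 0.0
```

Call:
{"op": "send_rows", "data": {
  "series": [
    [0,0,0.03,0],
    [0,0,0.07,0],
    [0,0,0.11,0],
    [0,0,0.15,0],
    [0,0,0.15,0]
  ]
}}

```text
clock: 34.7
tool_pos: [0.5925, 0.2399, 0.1958]
tcp_rot: [-0.002, 0.992, 0.123, 0.005]
wrist_force: [0.9, 0.8, 0.1]
finger_gap: 0.45
finger_force: 0.0
```

Call:
{"op": "send_rows", "data": {
  "series": [
    [-0.05,-0.3,0,0],
    [-0.05,-0.3,0,0],
    [-0.05,-0.3,0,0],
    [-0.05,-0.3,0,0],
    [-0.05,-0.3,0,0],
    [-0.05,-0.3,0,0],
    [-0.05,-0.3,0,0],
    [-0.05,-0.3,0,0],
    [-0.05,-0.3,0,0]
  ]
}}

```text
clock: 35.6
tool_pos: [0.5395, -0.0601, 0.1894]
tcp_rot: [-0.0, 0.992, 0.124, -0.0]
wrist_force: [-0.3, 1.4, -0.6]
finger_gap: 0.447
finger_force: 0.0
```

```bash
python3 look.py f; python3 - <<'E'
from h import *
for c in('top','side'):
    p=arm.read_camera(c);P=cloud(p);x,y,z=P[...,0],P[...,1],P[...,2]
    m=(z>.045)&(z<.075)&(x>.4)&(x<.595)&(y>.2)&(y<.45)
    print('post',P[m].mean(0).round(4),m.sum())
    k=(z>.024)&(z<.036)&(x>.53)&(x<.605)&(y>.12)&(y<.33)
    print('batten slope dx/dy',np.polyfit(y[k],x[k],1).round(4),k.sum())
E
```

```text
[ 0.5395 -0.0601  0.1894] -75.78 35.6
top 0.73 slab [0.6503 0.1271 0.0201] [654.4, 127.8, 108.4, 65.7, 2.8] fin 67 (array([0.6182, 0.1271, 0.0489]), [620.6, 127.3, 11.8, 32.2, 88.2])
top 0.69 slab [0.6512 0.1991 0.0204] [653.5, 199.6, 106.1, 62.3, 1.1] fin 75 (array([0.6174, 0.1967, 0.0485]), [618.8, 197.2, 32.0, 12.3, 3.2])
side 0.93 slab [0.6544 0.2059 0.0196] [654.9, 204.3, 107.8, 67.5, 2.5] fin 147 (array([0.6192, 0.2042, 0.0453]), [642.1, 200.7, 16.1, 75.7, 85.8])
side 0.56 slab [0.6523 0.1343 0.0197] [656.3, 129.5, 65.8, 108.2, 89.7] fin 134 (array([0.6194, 0.1321, 0.0451]), [620.4, 130.6, 13.4, 30.6, 88.8])
post [0.587  0.235  0.0612] 31
batten slope dx/dy [-0.0232  0.5941] 297
post [0.5881 0.2419 0.0586] 61
batten slope dx/dy [-0.0267  0.5953] 429
```

View pics/f.png

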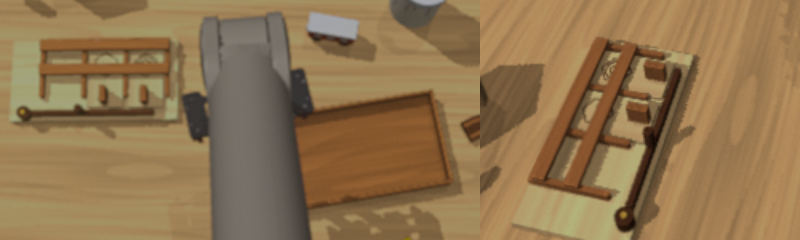

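The bar lies parallel to the rack front (shut, running from (25,112) to (153,112) in the top crop). Both boards are home and the bin is empty.

```bash
python3 -c "
from plant import arm; print(arm.finish_job())"
```

```text
the job is handed in; nothing more can be done
None
```

I handed the job in: both boards that were present are home in the middle and right slots, the bar is shut, and nothing else was touched. The judge returned no verdict, so this rests on the last camera check.

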